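# Hold an offcut down and into the corner of a sawing board

## Robot

A 7-joint arm with a two-finger parallel gripper is mounted at the origin on a cart in front of the work surface, level with it; the furniture and walls round the work are solid. World frame = base frame: x ahead of the robot, y to its left, z up, the work surface at z = 0. Lengths are in m, angles in rad, forces in N, time in s.
With the tool pointing down it reaches from about 0.4 to 0.875 m from the base axis. Payload 19.3 kg.
Tool frame: the origin (TCP) lies at the very end of the fingers, on their centre line; the grasp point (between the pads) lies 19 mm behind it; z points along the fingers, y is the direction in which the jaws open and shut (so a half turn about z gives the same grasp; the last joint's range is limited). The gripper opens to 85 mm and grips with 20 to 120 N. Pads are 22 mm wide; open, the fingers measure 114 mm over their backs; the gripper's body (76 mm by 85 mm) begins 54 mm behind the grasp point. The pads swing forward as they close: fully open they stand 13 mm farther back than shut.
Start: joints at [1.059, 0.521, -0.036, 1.599, 0.021, 1.021, -0.113], TCP at [0.267, -0.565, 0.231] pointing down, gripper open.
Joint ranges: [-2.91, 2.91], [-0.3, 2.13], [-1.5, 1.42], [0.17, 2.43], [-1.26, 4.41], [0.16, 1.93], [-2.52, 2.52]. Speed limits (rad/s): [1.89, 1.89, 2.39, 2.39, 3.01, 3.01, 3.01].

## Interface

Orientations are given as [roll, pitch, yaw] about the fixed x, y, z axes, in that order (R = Rz(yaw) Ry(pitch) Rx(roll)).
In Python, from workcell import bot, vision, job_done gives the robot as it stands.
- The arm moves only by the tool arm_command, never from a script. Its arguments are lists of equal length, an entry for each row: "gripper": the finger opening in cm, from 0 to 8.54; "slide": the shift along the tool's x, y, z in cm, a list of three; "turn": the turn, a rotation vector about the tool's x, y, z in degrees, a list of three. A call has 1 to 5 rows; each row is the pose to reach, as a shift and turn from the pose commanded when the call began, along the tool's axes at that moment; what a row does not reach only later rows make up. A row lasts 1/8 s, in which the tool goes at most 62.5 mm and 10.7 degrees, less where a joint would pass 70% of its speed; a pose out of reach is approached as far as the arm can. A call with a gripper value outside its range is refused whole. The fingers move at their own pace and stop on an object; "force" is the grip in N (left out, the last holds). Time passes only in rows, so rows that repeat a pose let the fingers close. It gives the time, the measured TCP pose, the force and the opening at its end, in the units of the state.
- bot.observe(): the state, without advancing time (a new reading comes with each control period).
- vision.grab_frame(name): name is "scene" or "top"; returns the picture (480x640x3 uint8, blue, green, red); there is no depth.
- vision.camera_model(name): a dict with "mtx" (3x3 intrinsics, pixels), "T" (4x4, takes a point from camera to world coordinates). Camera axes: x right, y down, z forward; pixel columns grow to the right and rows downward; lengths in m; the calibration is good to about 2 mm. A picture is of the moment at which its call begins. camera_model takes no time and is no camera call.
- job_done(): hands the job in, once; it reports no verdict.
The state is a dict: "clock": time; "qpos": joint angles; "qd": joint speeds; "joint_efforts": joint torques, N m; "position": TCP position; "tool_rot": TCP orientation; "force": force on the tool from outside, world axes, zero at the start; "moment": the same for the moment, N m; "grip_width": finger opening in m.
Only numpy, scipy, OpenCV 4.12 (cv2) and the standard library are available. Lean on these libraries where they do the work, as an engineer would, in place of code of your own. Each camera call takes 0.05 s, during which the arm holds its last target. There are 200 camera calls.

## Task

Pick up the loose pine block and lay it flat on the small plywood sawing board, with one long side against the dark fence and one end against the red stop block; feel for both. Then lean on it with one diagonal push, down and into the corner, so that it bears firmly (about 10 N) on board and fence and clearly on the stop all at once, without ever forcing it (stay under 50 N). Finish while still holding that push, do not let go, and leave everything else on the bench where it is.

Things in the scene. Friction and masses are not known exactly. Their poses are not given: they have to be found in the camera images.
- offcut_center (a point): Centre (half-way up) of the loose pine block, about 80 g, 41 mm wide (its x) by 79 mm long (y) by 30 mm high (z), flat on the bench. Rough sawn: the -x side is straight; the +x side tapers from 20.5 mm off the centre at y = -31 to 18 mm at y = +33; each end is skewed a little, its foremost ridge 39 mm from the centre. Either side and either end will do. Grip it by the long sides.
- jig: Sawing board fixed to the bench: plywood base 120 mm deep (x) by 150 mm wide (y) by 14 mm thick. Origin at the centre of its underside, on the bench top; its x points across the board to the fence, its y along the fence, z up. The fence is a dark wooden bar along the +x edge, 24 mm thick and 10 mm high above the base, with its face toward the work at x = +36 mm.
- corner (a point): Foot of the fence's working face, at the middle of its length, on the top of the base (jig x = +36 mm, y = 0, z = 14 mm); axes as jig.
- stop: Red stop block screwed on the base, square to the fence and touching it; 70 mm long (its x, across the board), 18 mm thick (its y), 10 mm high. Origin at the centre of its underside, on top of the base. The work goes on its -y side (face at y = -9 mm). Rigid. Its place along the fence varies.
- board: The plywood base of the sawing board alone; same origin and axes as jig. Rigid. Wood on wood (base, fence, stop) has a friction of 0.5 to 0.7, so the base takes part of a sideways push once the block is pressed down, and the fence part of a downward one: push some 15 N down, 15 N to the fence and 10 N to the stop, the sideways part first.
- fence: The dark fence bar alone, 24 x 150 x 10 mm, origin at the centre of its underside; axes as jig. Rigid.
- offcut: The pine block itself; origin at the centre of its underside, axes as offcut_center. A carved branch leans over the bench some 10 cm to the left of it and beyond; come in from the right and the front.
- brush: Loose dusting brush, 47 x 169 x 16 mm, wooden handle and dark bristles, a bystander; origin at the centre of its underside.
- wax_tin: Loose green tin with a grey lid, 68 mm across, 30 mm high, a bystander; origin at the centre of its underside.
- disc: Loose sawn branch disc, 57 mm across, 18 mm high, a bystander; origin at the centre of its underside.

How it is judged:
On the way:
1. the block is picked up clear of bench and board (height (world z) of offcut_center above 0.04 m and contact force between offcut and the fingers above 1 N), for 0.2 s.
At the end, for the whole second after the job is handed in: Still held by the fingers, the block lies flat on the board (3 mm, 0.06 rad), long side along the fence (3 mm, 0.09 rad), end at the stop, pressed with over 4 N on the board, over 4 N on the fence and over 1 N on the stop, all at once and at rest (contact force between offcut and board above 4 N and contact force between offcut and fence above 4 N and contact force between offcut and stop above 1 N and contact force between the fingers and offcut above 3 N and z of offcut_center in the frame of jig between 0.026 and 0.032 m and x of offcut_center in the frame of corner between -0.024 and -0.015 m and y of offcut_center in the frame of stop between -0.052 and -0.04 m and angle between offcut_center's own z axis and vertical below 0.06 rad and angle between the y axis of offcut_center and the y axis of jig, either way round below 0.09 rad and linear speed of offcut below 0.01 m/s); the arm keeps its last pose, push and grip.
It fails at once if the block is forced: over 60 N on board, fence or stop (contact force between offcut and board above 60 N or contact force between offcut and fence above 60 N or contact force between offcut and stop above 60 N).
It fails at once if a bystander is moved by more than 20 mm (distance of any of brush, wax_tin, disc from where it was at the start of the episode above 0.02 m).
It also fails if it takes over 54 s, if anything falls off the work surface, if the arm or the gripper's body presses on something with over 40 N, if the wrist force passes 120 N, or if a joint passes its speed limit or range.

## Working session

There is one attempt and no reset: what is moved stays moved. The work goes in short steps, Python scripts to look and compute and a tool call to move; the robot and the scene stay as the last step left them, time stands still between calls to the robot, and variables do not carry over. Pictures are saved under pics/ and viewed, about 8 in all and at most 12, crops included, and the job is handed in when it is done.

Besides the shell and the picture viewer there is one more tool, called after "Call:" as name(argument=value, ...) on one line, values as JSON. arm_command: Moves the arm, as the interface text tells. Its arguments: {"type":"object","properties":{"gripper":{"type":"array","items":{"type":"number"}},"slide":{"type":"array","items":{"type":"array","items":{"type":"number"}}},"turn":{"type":"array","items":{"type":"array","items":{"type":"number"}}},"force":{"type":"number"}},"required":["gripper","slide","turn"]}

```bash
mkdir -p pics; ls; python3 - <<'E'
from workcell import bot, vision
import cv2, numpy as np
for n in("scene","top"):
    cv2.imwrite(f"pics/{n}0.png",vision.grab_frame(n)); m=vision.camera_model(n); print(n,np.round(m["mtx"],1).tolist(),np.round(m["T"],4).tolist())
s=bot.observe(); print({k:np.round(v,3).tolist() for k,v in s.items()})
E
```

```text
pics
scene [[531.5, 0.0, 321.0], [0.0, 531.5, 238.5], [0.0, 0.0, 1.0]] [[0.9123, 0.308, -0.2697, 0.6843], [0.4094, -0.6843, 0.6034, -0.8546], [0.0013, -0.661, -0.7504, 0.687], [0.0, 0.0, 0.0, 1.0]]
top [[592.3, 0.0, 318.7], [0.0, 592.3, 230.6], [0.0, 0.0, 1.0]] [[0.0206, -0.9925, 0.1205, 0.3529], [-0.9998, -0.0202, 0.0048, -0.3407], [-0.0023, -0.1206, -0.9927, 0.926], [0.0, 0.0, 0.0, 1.0]]
{'clock': 0.1, 'qpos': [1.059, 0.522, -0.036, 1.6, 0.021, 1.021, -0.113], 'qd': [0.001, -0.002, 0.0, -0.001, 0.0, -0.002, -0.001], 'joint_efforts': [0.006, -92.849, 1.986, -37.053, 0.018, 0.005, -0.0], 'position': [0.267, -0.565, 0.231], 'tool_rot': [-3.141, 0.0, 0.442], 'force': [0.243, 0.442, -0.274], 'moment': [-0.038, 0.004, 0.015], 'grip_width': 0.086}
```

View pics/scene0.png

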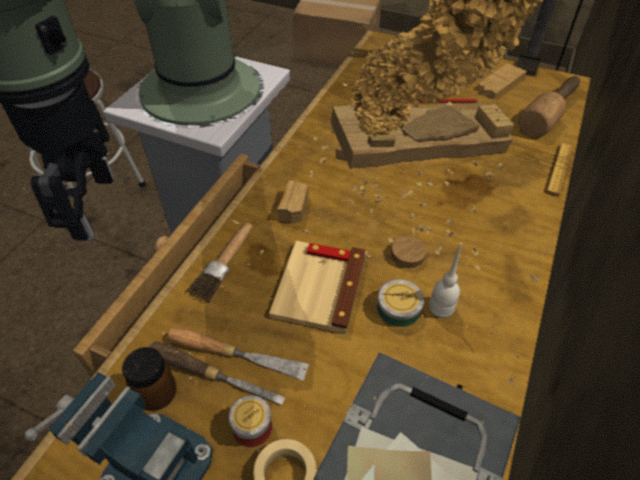

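View pics/top0.png

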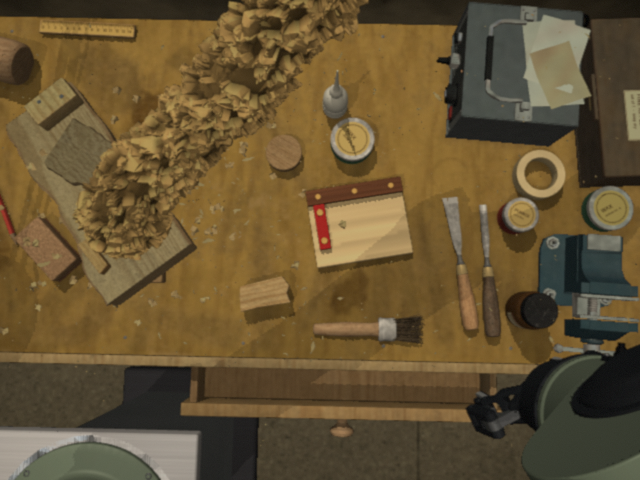

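The scene picture shows the block at about (293,201), the sawing board at (320,285) with its fence on the right and the red stop at (328,252). In the top picture they are at (265,294), (360,225) and (323,228). I'll enlarge the top view for corners and check with colour masks.

```bash
cat > h.py <<'E'
from workcell import bot, vision
import cv2, numpy as np
def ray(n,uv):
    m=vision.camera_model(n); T=np.array(m["T"]); d=np.linalg.inv(m["mtx"])@np.array([uv[0],uv[1],1.]); return T[:3,3],T[:3,:3]@d
def onz(n,uv,z):
    o,d=ray(n,uv); return (o+d*(z-o[2])/d[2])
def tri(a,b):
    o1,d1=ray("top",a);o2,d2=ray("scene",b)
    t=np.linalg.lstsq(np.c_[d1,-d2],o2-o1,rcond=None)[0]; p,q=o1+t[0]*d1,o2+t[1]*d2
    return (p+q)/2,np.linalg.norm(p-q)
def proj(n,p):
    m=vision.camera_model(n); c=np.linalg.inv(m["T"])@np.r_[p,1]; c=np.array(m["mtx"])@c[:3]; return c[:2]/c[2]
E
python3 - <<'E'
from h import *
t=cv2.imread("pics/top0.png"); s=cv2.imread("pics/scene0.png")
def crop(im,x,y,w,h,k): return cv2.resize(im[y:y+h,x:x+w],None,fx=k,fy=k,interpolation=cv2.INTER_CUBIC)
a=crop(t,230,265,80,60,5); b=crop(s,265,170,80,60,5); c=crop(t,300,170,120,105,3.333); d=crop(s,263,230,120,105,3.333)
cv2.imwrite("pics/crops.png",np.vstack([np.hstack([a,b]),cv2.resize(np.hstack([c[:300],d[:300]]),(800,300))]))
for n,im in(("top",t),("scene",s)):
    hsv=cv2.cvtColor(im,cv2.COLOR_BGR2HSV)
    red=(((hsv[...,0]<6)|(hsv[...,0]>174))&(hsv[...,1]>190)&(hsv[...,2]>100)).astype(np.uint8)
    for c in cv2.findContours(red,cv2.RETR_EXTERNAL,cv2.CHAIN_APPROX_NONE)[0]:
        if cv2.contourArea(c)>100: r=cv2.minAreaRect(c); print(n,"red",r,cv2.boxPoints(r).round(1).tolist())
E
```

```text
top red ((321.8513488769531, 226.1081085205078), (44.5521240234375, 9.86393928527832), 80.53767395019531) [[313.29998779296875, 204.89999389648438], [323.1000061035156, 203.3000030517578], [330.3999938964844, 247.3000030517578], [320.6000061035156, 248.89999389648438]]
scene red ((328.8240051269531, 250.96800231933594), (42.39585494995117, 8.407615661621094), 10.304845809936523) [[307.20001220703125, 251.3000030517578], [308.70001220703125, 243.0], [350.3999938964844, 250.60000610351562], [348.8999938964844, 258.8999938964844]]
```

View pics/crops.png

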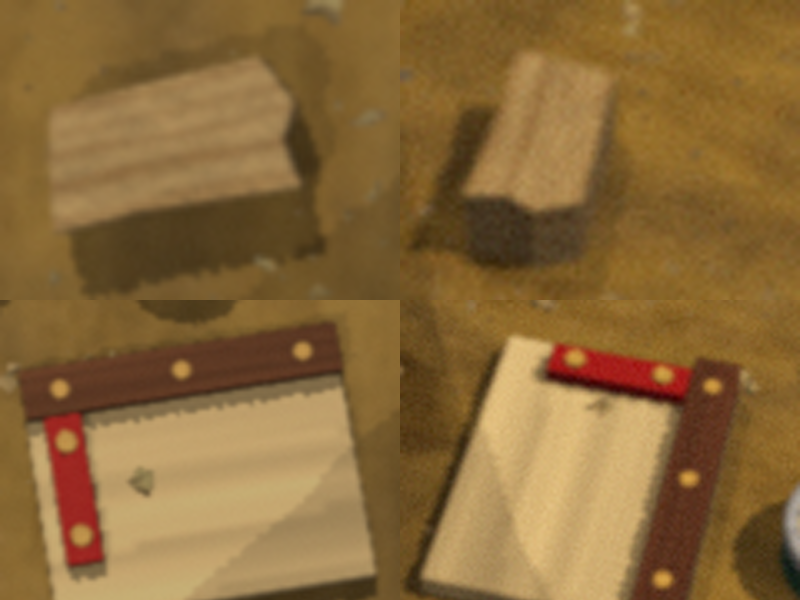

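The crops show the block's top face in the top view with corners at about (240,287), (282,276), (289,285), (290,302) and (241,311). It is wider at its right end, so its +x side faces the fence. The fence's working edge runs from (308,207) to (402,192), and the stop's working edge from (323,203) to (330,247).

```bash
python3 - <<'E'
from h import *
r=lambda v:np.round(v,4).tolist()
print("block top"); 
P=[onz("top",p,.03)[:2] for p in[(240,287),(282.4,276.4),(289,285),(289.6,302),(241,311)]]
for p in P: print(r(p))
for n,p in zip(["lf-far","rt-far","rt-near","lf-near"],[((240,287),(288,180)),((282.4,276.4),(307.4,184.4)),((289.6,302),(302,211.4)),((241,311),(278.4,209))]): pass
S=[onz("scene",p,.03)[:2] for p in[(288,180),(307.4,184.4),(302,211.4),(278.4,209)]]
print("scene block",[r(p) for p in S])
F=[onz("top",p,.024)[:2] for p in[(308.4,206.6),(402,191.9),(306,191),(400.5,176.6)]]
print("fence",[r(p) for p in F]); 
for a,b in((0,1),(2,3)):
    d=F[a]-F[b]; print("yaw",np.arctan2(-d[0],d[1]),"len",np.linalg.norm(d))
R=[onz("top",p,.024)[:2] for p in[(323.6,203.3),(330.9,247.3),(313.,204.9),(320.1,248.9)]]
print("stop",[r(p) for p in R]); d=R[0]-R[1]; print("yaw",np.arctan2(d[1],d[0]),np.linalg.norm(d),np.linalg.norm(R[0]-R[2]))
print("board rt near corner",r(onz("top",(411.9,253),.014)))
sc=lambda x,y:(x-400)/3.333+263
fs=[((x-400)/3.333+263,(y-300)/3.333+230) for x,y in[(740,368),(692,360),(635,600)]]
print("scene fence",[r(onz("scene",p,.024)[:2]) for p in fs])
# masks for the block: pale, low-saturation pixels near it, in the top view
t=cv2.imread("pics/top0.png"); w=t[265:325,230:310]; hsv=cv2.cvtColor(w,cv2.COLOR_BGR2HSV)
m=((hsv[...,1]<140)&(hsv[...,2]>110)).astype(np.uint8); n,l,st,c=cv2.connectedComponentsWithStats(m); i=1+st[1:,4].argmax()
q=(l==i).astype(np.uint8); cc=max(cv2.findContours(q,0,cv2.CHAIN_APPROX_NONE)[0],key=cv2.contourArea)
print(st[i],c[i]+[230,265],cv2.minAreaRect(cc)); print("centroid",r(onz("top",c[i]+[230,265],.03)))
E
```

```text
block top
[0.3736, -0.2196]
[0.3909, -0.283]
[0.3782, -0.2933]
[0.3527, -0.2949]
[0.3378, -0.2224]
scene block [[0.3351, -0.2213], [0.3723, -0.2174], [0.3928, -0.2829], [0.353, -0.2945]]
fence [[0.4993, -0.3197], [0.5252, -0.4639], [0.5237, -0.3155], [0.5493, -0.4615]]
yaw 0.17794681679175287 len 0.14645993589933204
yaw 0.1737645230373302 len 0.14823240927559334
stop [[0.5049, -0.3431], [0.437, -0.3555], [0.5021, -0.3268], [0.4342, -0.3391]]
yaw 0.18194808433418141 0.06904293983069142 0.016539180076236653
board rt near corner [0.4317, -0.4809, 0.014]
scene fence [[0.5221, -0.3156], [0.4987, -0.3205], [0.5279, -0.4591]]
[  10   12   50   34 1225] [263.83755102 293.36081633] ((33.551998138427734, 28.035999298095703), (26.743375778198242, 51.340126037597656), 79.69515228271484)
centroid [0.3648, -0.2558, 0.03]
```

Call:
arm_command(gripper=[7,7,7,7,7], slide=[[3,-3,0],[6,-6,1],[9,-10,2],[12,-13,4],[14.5,-15.8,6]], turn=[[0,0,-10],[0,0,-20],[0,0,-30],[0,0,-40],[0,0,-50]], force=80)

```text
clock: 0.72
position: [0.3311, -0.3586, 0.1708]
tool_rot: [3.141, -0.0, 1.321]
force: [0.5, -0.6, -0.3]
grip_width: 0.0696
```

```bash
cat >> h.py <<'E'
def go(p,yaw):
    "slide (cm) and turn (deg) from the measured pose to TCP position p, tool down at this yaw"
    from scipy.spatial.transform import Rotation as R
    s=bot.observe(); A=R.from_euler("xyz",s["tool_rot"]); B=R.from_euler("xyz",[np.pi,0,yaw])
    print("t",round(s["clock"],2),"pos",np.round(s["position"],4),"rot",np.round(s["tool_rot"],3),"F",np.round(s["force"],1),"w",round(s["grip_width"],4))
    print("slide",np.round(A.inv().apply(np.array(p)-s["position"])*100,2),"turn",np.round((A.inv()*B).as_rotvec(True),2))
E
python3 -c "
from h import *
go([.35,-.29,.10],1.811)"
```

```text
t 0.72 pos [ 0.3311 -0.3586  0.1708] rot [ 3.141 -0.     1.321] F [ 0.5 -0.6 -0.3] w 0.0696
slide [7.12 0.13 7.08] turn [ 2.000e-02  0.000e+00 -2.809e+01]
```

Call:
arm_command(gripper=[7,7,7,7], slide=[[2,0,2],[4,0,4],[7.1,0.1,7],[7.1,0.1,7]], turn=[[0,0,-9.5],[0,0,-19],[0,0,-28.1],[0,0,-28.1]])

```text
clock: 1.23
position: [0.3494, -0.2894, 0.0998]
tool_rot: [-3.14, -0.003, 1.809]
force: [-0.6, -0.7, 1.1]
grip_width: 0.0699
```

```bash
python3 -c "
from h import *
go([.364,-.2555,.045],1.811)"
```

```text
t 1.23 pos [ 0.3494 -0.2894  0.0998] rot [-3.140e+00 -3.000e-03  1.809e+00] F [-0.6 -0.7  1.1] w 0.0699
slide [2.93 2.23 5.48] turn [-0.09 -0.19 -0.09]
```

Call:
arm_command(gripper=[7,7,7], slide=[[2.9,2.2,2],[2.9,2.2,5.5],[2.9,2.2,5.5]], turn=[[0,0,0],[0,0,0],[0,0,0]])

```text
clock: 1.6
position: [0.3635, -0.2583, 0.0454]
tool_rot: [-3.139, -0.002, 1.804]
force: [0.2, -0.3, 0.7]
grip_width: 0.07
```

```bash
python3 -c "
from h import *
go([.364,-.2555,.012],1.811)
a=vision.grab_frame('top')[220:340,200:340]; b=vision.grab_frame('scene')[140:260,220:360]
cv2.imwrite('pics/g1.png',cv2.resize(np.hstack([a,b]),None,fx=2.8,fy=2.8,interpolation=cv2.INTER_CUBIC))"
```

```text
t 1.6 pos [ 0.3635 -0.2583  0.0454] rot [-3.139e+00 -2.000e-03  1.804e+00] F [ 0.2 -0.3  0.7] w 0.07
slide [0.25 0.12 3.34] turn [-0.14 -0.1  -0.4 ]
```

View pics/g1.png

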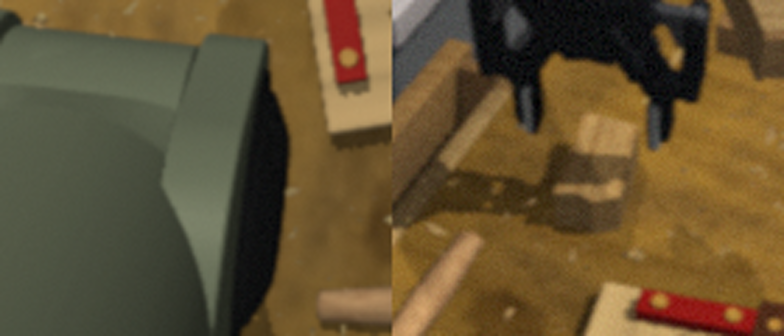

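The fingers stand either side of the block: finger tips are at (530,130) and (655,145) in the crop, with the block between them at (600,150). Next I descend and close.

Call:
arm_command(gripper=[7,7,7,3,3], slide=[[0.2,0.1,1.5],[0.2,0.1,3.3],[0.2,0.1,3.3],[0.2,0.1,3.3],[0.2,0.1,3.3]], turn=[[0,0,0],[0,0,0],[0,0,0],[0,0,0],[0,0,0]], force=80)

```text
clock: 2.33
position: [0.3652, -0.2568, 0.0145]
tool_rot: [3.141, 0.001, 1.804]
force: [-6.5, 5.0, 45.1]
grip_width: 0.038
```

Call:
arm_command(gripper=[3,3,3,3], slide=[[0,0,0],[0,0,0],[0,0,0],[0,0,0]], turn=[[0,0,0],[0,0,0],[0,0,0],[0,0,0]])

```text
clock: 2.82
position: [0.3652, -0.2568, 0.0147]
tool_rot: [3.141, 0.002, 1.805]
force: [-4.2, 1.4, 24.9]
grip_width: 0.0375
```

Call:
arm_command(gripper=[3,3,3,3,3], slide=[[0,0,-2],[0,0,-5],[0,0,-7],[0,0,-7],[0,0,-7]], turn=[[0,0,0],[0,0,0],[0,0,0],[0,0,0],[0,0,0]])

```text
clock: 3.45
position: [0.3647, -0.2563, 0.0831]
tool_rot: [-3.141, 0.0, 1.805]
force: [-0.6, 0.1, -0.7]
grip_width: 0.0375
```

```bash
python3 -c "
from h import *
go([.364,-.2555,.012],1.811)
b=vision.grab_frame('scene')[120:220,230:360]; a=vision.grab_frame('top')[220:320,210:340]
cv2.imwrite('pics/g2.png',cv2.resize(np.hstack([a,b]),None,fx=3,fy=3,interpolation=cv2.INTER_CUBIC))"
```

```text
t 3.45 pos [ 0.3647 -0.2563  0.0831] rot [-3.141  0.     1.805] F [-0.6  0.1 -0.7] w 0.0375
slide [ 0.1  -0.05  7.11] turn [-0.01  0.   -0.37]
```

View pics/g2.png

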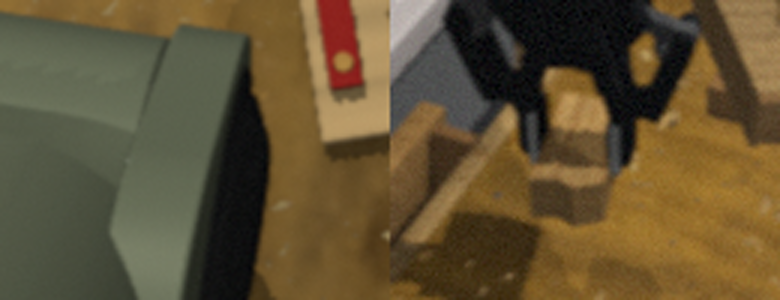

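The block is held level between the pads and lifted about 7 cm; in the crop it sits at (570,190). Now I carry it to above the board, clear of fence and stop.

```bash
python3 -c "
from h import *
go([.482,-.403,.083],1.73)
go([.482,-.403,.04],1.73)"
```

```text
t 3.55 pos [ 0.3646 -0.256   0.0827] rot [-3.141e+00 -1.000e-03  1.805e+00] F [-0.4  0.4 -1.6] w 0.0373
slide [-17.02   8.01  -0.05] turn [-0.04 -0.04  4.29]
t 3.55 pos [ 0.3646 -0.256   0.0827] rot [-3.141e+00 -1.000e-03  1.805e+00] F [-0.4  0.4 -1.6] w 0.0373
slide [-17.02   8.01   4.25] turn [-0.04 -0.04  4.29]
```

Call:
arm_command(gripper=[3,3,3,3,3], slide=[[-4,2,0],[-9,4,0],[-13,6,0],[-17,8,0],[-17,8,2]], turn=[[0,0,1],[0,0,2],[0,0,3],[0,0,4.3],[0,0,4.3]])

```text
clock: 4.18
position: [0.4838, -0.4052, 0.0627]
tool_rot: [3.14, 0.002, 1.728]
force: [-0.4, 1.2, -1.9]
grip_width: 0.0375
```

```bash
python3 -c "
from h import *
go([.482,-.403,.034],1.73)
b=vision.grab_frame('scene')[210:340,260:400]; a=vision.grab_frame('top')[150:280,290:430]
cv2.imwrite('pics/g3.png',cv2.resize(np.hstack([a,b]),None,fx=2.8,fy=2.8,interpolation=cv2.INTER_CUBIC))"
```

```text
t 4.17 pos [ 0.4838 -0.4052  0.0627] rot [3.140e+00 2.000e-03 1.728e+00] F [-0.4  1.2 -1.9] w 0.0375
slide [ 0.25 -0.14  2.87] turn [ 0.09  0.09 -0.1 ]
```

View pics/g3.png

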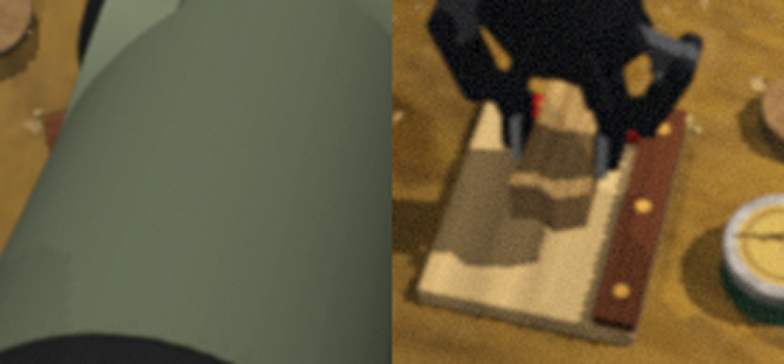

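The block hovers over the board at (550,200) in the crop, clear of fence and stop. I'll lower it and feel for the base.

Call:
arm_command(gripper=[3,3,3,3], slide=[[0.1,0,1.5],[0.2,-0.1,2.9],[0.2,-0.1,2.9],[0.2,-0.1,2.9]], turn=[[0,0,0],[0,0,0],[0,0,0],[0,0,0]])

```text
clock: 4.78
position: [0.4809, -0.4013, 0.0346]
tool_rot: [3.141, 0.0, 1.73]
force: [0.1, 0.4, -0.3]
grip_width: 0.0373
```

Call:
arm_command(gripper=[3,3,3,3], slide=[[0,0,0.1],[0,0,0.2],[0,0,0.3],[0,0,0.3]], turn=[[0,0,0],[0,0,0],[0,0,0],[0,0,0]])

```text
clock: 5.28
position: [0.4808, -0.4012, 0.0312]
tool_rot: [-3.141, -0.0, 1.73]
force: [0.6, -0.4, -1.4]
grip_width: 0.0375
```

Call:
arm_command(gripper=[3,3,3], slide=[[0,0,0.05],[0,0,0.1],[0,0,0.1]], turn=[[0,0,0],[0,0,0],[0,0,0]])

```text
clock: 5.65
position: [0.4808, -0.4012, 0.0302]
tool_rot: [-3.142, -0.0, 1.73]
force: [-0.0, 0.3, -1.3]
grip_width: 0.0375
```

Call:
arm_command(gripper=[3,3,3], slide=[[0,0,0.05],[0,0,0.1],[0,0,0.1]], turn=[[0,0,0],[0,0,0],[0,0,0]])

```text
clock: 6.02
position: [0.4808, -0.4012, 0.0292]
tool_rot: [-3.141, -0.0, 1.73]
force: [-0.4, 0.2, -0.8]
grip_width: 0.0379
```

Call:
arm_command(gripper=[3,3,3], slide=[[0,0,0.05],[0,0,0.05],[0,0,0.05]], turn=[[0,0,0],[0,0,0],[0,0,0]])

```text
clock: 6.4
position: [0.4808, -0.4013, 0.0289]
tool_rot: [3.142, 0.0, 1.73]
force: [-1.7, 1.5, 2.9]
grip_width: 0.0375
```

Call:
arm_command(gripper=[3,3,3], slide=[[0,0,0.05],[0,0,0.05],[0,0,0.05]], turn=[[0,0,0],[0,0,0],[0,0,0]])

```text
clock: 6.78
position: [0.4809, -0.4013, 0.0289]
tool_rot: [3.142, 0.0, 1.73]
force: [-3.8, 3.0, 11.9]
grip_width: 0.0375
```

Board contact is at TCP z = 28.9 mm, which matches a base 14 mm thick. I back off 1 mm and move towards the fence (tool +y).

Call:
arm_command(gripper=[3,3,3,3], slide=[[0,0,-0.15],[0,0.4,-0.15],[0,0.8,-0.15],[0,0.8,-0.15]], turn=[[0,0,0],[0,0,0],[0,0,0],[0,0,0]])

```text
clock: 7.28
position: [0.4892, -0.3997, 0.0296]
tool_rot: [3.141, -0.0, 1.73]
force: [0.2, 0.2, -0.1]
grip_width: 0.0375
```

Call:
arm_command(gripper=[3,3,3], slide=[[0,0.05,0],[0,0.1,0],[0,0.1,0]], turn=[[0,0,0],[0,0,0],[0,0,0]])

```text
clock: 7.65
position: [0.4897, -0.3999, 0.0298]
tool_rot: [3.142, 0.0, 1.73]
force: [0.3, 0.9, -0.7]
grip_width: 0.0371
```

Call:
arm_command(gripper=[3,3,3], slide=[[0,0.05,0],[0,0.1,0],[0,0.1,0]], turn=[[0,0,0],[0,0,0],[0,0,0]])

```text
clock: 8.02
position: [0.4908, -0.3996, 0.0298]
tool_rot: [3.142, 0.0, 1.73]
force: [-0.0, -0.4, -1.0]
grip_width: 0.0374
```

Call:
arm_command(gripper=[3,3,3], slide=[[0,0.05,0],[0,0.1,0],[0,0.1,0]], turn=[[0,0,0],[0,0,0],[0,0,0]])

```text
clock: 8.4
position: [0.4918, -0.3995, 0.0298]
tool_rot: [3.142, -0.0, 1.73]
force: [-0.9, -0.3, -0.8]
grip_width: 0.0374
```

Call:
arm_command(gripper=[3,3,3], slide=[[0,0.05,0],[0,0.1,0],[0,0.1,0]], turn=[[0,0,0],[0,0,0],[0,0,0]])

```text
clock: 8.78
position: [0.4927, -0.3993, 0.0298]
tool_rot: [3.142, -0.0, 1.73]
force: [-0.2, -0.2, -1.1]
grip_width: 0.0379
```

Call:
arm_command(gripper=[3,3,3], slide=[[0,0.05,0],[0,0.1,0],[0,0.1,0]], turn=[[0,0,0],[0,0,0],[0,0,0]])

```text
clock: 9.15
position: [0.4937, -0.3991, 0.0298]
tool_rot: [3.142, -0.0, 1.73]
force: [0.2, -0.3, -0.4]
grip_width: 0.0376
```

Call:
arm_command(gripper=[3,3,3], slide=[[0,0.05,0],[0,0.05,0],[0,0.05,0]], turn=[[0,0,0],[0,0,0],[0,0,0]])

```text
clock: 9.52
position: [0.4941, -0.3991, 0.0298]
tool_rot: [-3.141, -0.0, 1.73]
force: [-0.5, 0.8, -0.4]
grip_width: 0.0376
```

Call:
arm_command(gripper=[3,3,3], slide=[[0,0.05,0],[0,0.1,0],[0,0.1,0]], turn=[[0,0,0],[0,0,0],[0,0,0]])

```text
clock: 9.9
position: [0.4942, -0.3991, 0.0296]
tool_rot: [-3.14, -0.0, 1.729]
force: [-6.5, 0.5, 2.2]
grip_width: 0.0373
```

Call:
arm_command(gripper=[3,3,3], slide=[[0,0.05,0],[0,0.05,0],[0,0.05,0]], turn=[[0,0,0],[0,0,0],[0,0,0]])

```text
clock: 10.28
position: [0.4943, -0.3991, 0.0296]
tool_rot: [-3.139, -0.001, 1.729]
force: [-8.3, 0.8, 2.8]
grip_width: 0.0375
```

The fence is felt with about 8 N at the predicted place. I ease off and move along tool +x to the stop.

Call:
arm_command(gripper=[3,3,3,3], slide=[[0,-0.15,0],[0.5,-0.15,0],[0.9,-0.15,0],[0.9,-0.15,0]], turn=[[0,0,0],[0,0,0],[0,0,0],[0,0,0]])

```text
clock: 10.78
position: [0.4924, -0.3897, 0.0298]
tool_rot: [-3.141, -0.001, 1.73]
force: [-4.8, 0.6, 0.3]
grip_width: 0.0377
```

Call:
arm_command(gripper=[3,3,3], slide=[[0.05,0,0],[0.1,0,0],[0.1,0,0]], turn=[[0,0,0],[0,0,0],[0,0,0]])

```text
clock: 11.15
position: [0.4924, -0.3895, 0.0298]
tool_rot: [-3.141, 0.0, 1.73]
force: [-3.6, -3.5, -2.5]
grip_width: 0.0377
```

Call:
arm_command(gripper=[3,3,3], slide=[[0.05,0,0],[0.1,0,0],[0.1,0,0]], turn=[[0,0,0],[0,0,0],[0,0,0]])

```text
clock: 11.52
position: [0.4923, -0.3885, 0.0298]
tool_rot: [-3.141, 0.0, 1.73]
force: [-4.6, -3.3, -1.5]
grip_width: 0.0378
```

Call:
arm_command(gripper=[3,3,3], slide=[[0.05,-0.05,0],[0.1,-0.05,0],[0.1,-0.05,0]], turn=[[0,0,0],[0,0,0],[0,0,0]])

```text
clock: 11.9
position: [0.4921, -0.3875, 0.0299]
tool_rot: [3.141, 0.0, 1.73]
force: [-2.1, -3.8, -0.6]
grip_width: 0.0377
```

Call:
arm_command(gripper=[3,3,3], slide=[[0.05,0,0],[0.1,0,0],[0.1,0,0]], turn=[[0,0,0],[0,0,0],[0,0,0]])

```text
clock: 12.28
position: [0.492, -0.3873, 0.0301]
tool_rot: [3.141, 0.002, 1.73]
force: [-1.0, -7.4, -1.2]
grip_width: 0.0373
```

Call:
arm_command(gripper=[3,3,3], slide=[[0.05,0,0],[0.1,0,0],[0.1,0,0]], turn=[[0,0,0],[0,0,0],[0,0,0]])

```text
clock: 12.65
position: [0.4919, -0.3871, 0.0303]
tool_rot: [3.14, 0.003, 1.729]
force: [0.1, -11.6, -1.8]
grip_width: 0.0375
```

The stop is felt with about 11 N, also at the predicted place. I lower lightly, then load the fence, then go down.

Call:
arm_command(gripper=[3,3,3,3], slide=[[0,0,0.05],[0,0,0.1],[0,0,0.15],[0,0,0.15]], turn=[[0,0,0],[0,0,0],[0,0,0],[0,0,0]])

```text
clock: 13.15
position: [0.492, -0.3872, 0.0292]
tool_rot: [3.14, 0.003, 1.729]
force: [-1.5, -11.0, 4.2]
grip_width: 0.0376
```

Call:
arm_command(gripper=[3,3,3,3], slide=[[0,0.1,0],[0,0.2,0],[0,0.25,0],[0,0.25,0]], turn=[[0,0,0],[0,0,0],[0,0,0],[0,0,0]])

```text
clock: 13.65
position: [0.4922, -0.3873, 0.029]
tool_rot: [-3.139, 0.002, 1.728]
force: [-13.0, -11.7, 11.5]
grip_width: 0.0372
```

Call:
arm_command(gripper=[3,3,3,3,3], slide=[[0.05,0.05,0.02],[0.1,0.1,0.05],[0.1,0.1,0.07],[0.1,0.1,0.07],[0.1,0.1,0.07]], turn=[[0,0,0],[0,0,0],[0,0,0],[0,0,0],[0,0,0]])

```text
clock: 14.28
position: [0.4923, -0.3873, 0.0289]
tool_rot: [-3.138, 0.003, 1.727]
force: [-19.6, -13.1, 23.8]
grip_width: 0.0376
```

```bash
python3 -c "
from h import *
c,s=np.cos(.178),np.sin(.178)
def f():
    F=bot.observe()['force']; print('fence,stop,down',np.round([-(c*F[0]+s*F[1]),-(-s*F[0]+c*F[1]),F[2]],1))
f(); b=vision.grab_frame('scene')[210:340,260:400]; f(); go([.492,-.387,.0289],1.73)
cv2.imwrite('pics/g4.png',cv2.resize(b,None,fx=5,fy=4.5,interpolation=cv2.INTER_CUBIC))"
```

```text
fence,stop,down [21.6  9.4 23.8]
fence,stop,down [22.5 10.2 23.4]
t 14.32 pos [ 0.4922 -0.3873  0.0289] rot [-3.138e+00  3.000e-03  1.727e+00] F [-20.3 -14.   23.4] w 0.0373
slide [ 0.03 -0.02 -0.  ] turn [-0.21  0.2  -0.16]
```

View pics/g4.png

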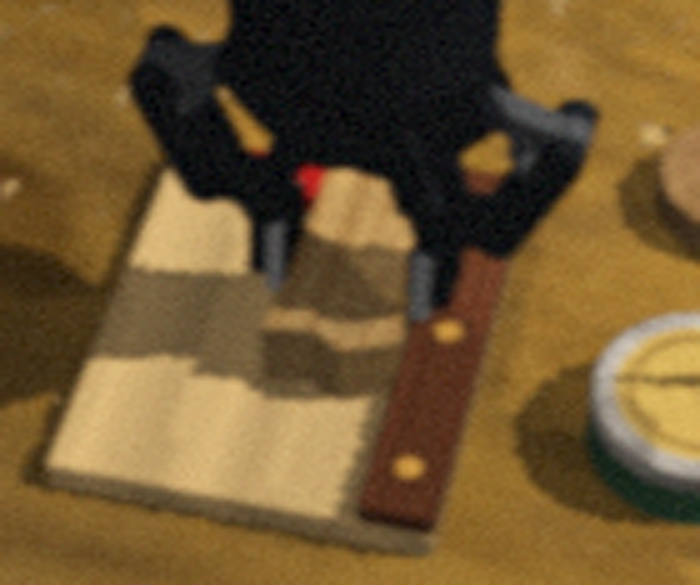

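The block sits against the fence: its near end is at (330,350) in the crop, its side runs along the fence from (410,330), and the stop is just behind it. I'll add a little more down and stop push for margin, then hold to check it is steady.

Call:
arm_command(gripper=[3,3,3,3,3], slide=[[0.05,0,0.02],[0.1,0,0.03],[0.1,0,0.03],[0.1,0,0.03],[0.1,0,0.03]], turn=[[0,0,0],[0,0,0],[0,0,0],[0,0,0],[0,0,0]])

```text
clock: 14.95
position: [0.4922, -0.3872, 0.0288]
tool_rot: [-3.139, 0.005, 1.727]
force: [-19.2, -18.3, 24.1]
grip_width: 0.0373
```

Call:
arm_command(gripper=[3,3,3,3,3], slide=[[0,0,0],[0,0,0],[0,0,0],[0,0,0],[0,0,0]], turn=[[0,0,0],[0,0,0],[0,0,0],[0,0,0],[0,0,0]])

```text
clock: 15.58
position: [0.4922, -0.3872, 0.0288]
tool_rot: [-3.138, 0.005, 1.727]
force: [-18.4, -18.2, 24.0]
grip_width: 0.0373
```

```bash
python3 -c "
from h import *
c,s=np.cos(.178),np.sin(.178)
def f():
    F=bot.observe()['force']; print('fence,stop,down',np.round([-(c*F[0]+s*F[1]),-(-s*F[0]+c*F[1]),F[2]],1))
f(); go([.492,-.387,.0289],1.73); b=vision.grab_frame('scene'); f()
a=cv2.imread('pics/scene0.png'); d=cv2.absdiff(a,b).max(2)
for n,(u,v,r) in dict(brush=(220,260,35),tin=(400,302,22),disc=(408,250,18)).items(): print(n,'changed px',int((d[v-r:v+r,u-r:u+r]>50).sum()))"
```

```text
fence,stop,down [21.4 14.7 24. ]
t 15.57 pos [ 0.4922 -0.3872  0.0288] rot [-3.138  0.005  1.727] F [-18.4 -18.2  24. ] w 0.0373
slide [ 0.02 -0.02 -0.01] turn [-0.18  0.28 -0.19]
fence,stop,down [22.3 15.8 23.8]
brush changed px 261
tin changed px 0
disc changed px 0
```

Call:
arm_command(gripper=[3,3,3,3,3], slide=[[0,0,0.03],[0,0,0.05],[0,0,0.05],[0,0,0.05],[0,0,0.05]], turn=[[0,0,0],[0,0,0],[0,0,0],[0,0,0],[0,0,0]])

```text
clock: 16.25
position: [0.4922, -0.3872, 0.0288]
tool_rot: [-3.138, 0.005, 1.727]
force: [-21.1, -16.9, 31.7]
grip_width: 0.0372
```

```bash
python3 -c "
from h import *
b=vision.grab_frame('scene'); a=cv2.imread('pics/scene0.png')
cv2.imwrite('pics/g5.png',cv2.resize(np.hstack([a[200:320,170:300],b[200:320,170:300]]),None,fx=3,fy=3))"
```

```text
(no output)
```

View pics/g5.png

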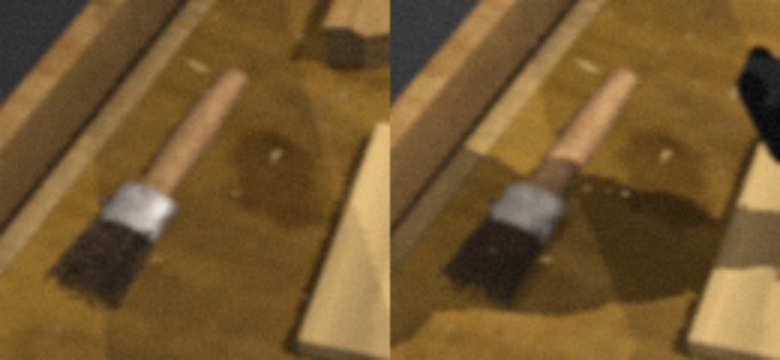

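The brush has not moved; the change is only the arm's shadow. One last small addition towards the fence, then I hand in.

Call:
arm_command(gripper=[3,3,3,3,3], slide=[[0,0.05,0],[0,0.08,0.02],[0,0.08,0.02],[0,0.08,0.02],[0,0.08,0.02]], turn=[[0,0,0],[0,0,0],[0,0,0],[0,0,0],[0,0,0]])

```text
clock: 16.92
position: [0.4923, -0.3873, 0.0288]
tool_rot: [-3.137, 0.005, 1.726]
force: [-26.9, -15.4, 39.2]
grip_width: 0.0378
```

```bash
python3 -c "
from h import *
from workcell import job_done
c,s=np.cos(.178),np.sin(.178); F=bot.observe()['force']; v=np.array([-(c*F[0]+s*F[1]),-(-s*F[0]+c*F[1]),F[2]]); print('fence,stop,down',v.round(1))
go([.492,-.387,.0289],1.73)
if 10<v[0]<45 and 5<v[1]<40 and 15<v[2]<50: print(job_done())
go([.492,-.387,.0289],1.73)"
```

```text
fence,stop,down [29.2 10.3 39.2]
t 16.93 pos [ 0.4923 -0.3873  0.0288] rot [-3.137  0.005  1.726] F [-26.9 -15.4  39.2] w 0.0378
slide [ 0.03 -0.02 -0.01] turn [-0.25  0.28 -0.21]
the job is handed in; nothing more can be done
None
the job is handed in; nothing more can be done
```

I picked up the pine block by its long sides and lowered it until I felt the board. I then felt for the fence and the stop, both of which came where the cameras predicted. I leaned it into the corner, sideways first and then down, and handed the job in at about 17 s, still gripping and pushing.

- **Final push:** at the wrist it was about 29 N to the fence, 10 N to the stop and 39 N down. That is more than the suggested 15/10/15 N but under the 50 N limit.
- **Board, fence and stop forces:** I could not measure these separately. Friction takes part of each push, so the board, fence and stop loads are inferred, and the fence and stop shares are the least certain.
- **Position:** the tool height was 28.8 mm, against 28.9 mm when the block first touched the board, so I took it as seated. Tool tilt was about 0.006 rad. The pose held steady over the last pushes.
- **Alignment:** the block's tapered side is against the fence, so its own axis should be about 0.04 rad off the fence line (limit 0.09).
- **Bystanders:** the tin and disc showed no change in the pictures. The brush area did change, but a close look showed only the arm's shadow.

My last state reading was refused because the job had already been handed in, so I have no check from the final second.

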